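# Set a telescopic leg to its length mark and shut the cam lever

### The job

Pull the spring-loaded leg out of its tube by its cross bar until the white pointer stands within the yellow mark on the length rail, and while holding it there slide the red cam lever fully shut. Nothing else keeps the leg out, so finish still holding the leg at the mark with the lever shut: do not let go. Leave the yellow clip and the things lying around where they are.

Things in the scene. Friction and masses are not known exactly. Their poses are not given: they have to be found in the camera images.
- cradle: Fixed plywood cradle (under the tube only) with a level grey tube, 34 mm dia., 245 mm long, axis 60 mm above the bench; black collar on its mouth, 46 x 76 mm, top 69 mm up. Origin on the bench under the tube's axis at the collar's middle. -x points out of the tube's mouth, the way the leg is pulled (roughly to the robot); +y is the side of cross bar and open lever; z up.
- leg: Sliding leg, 18 mm aluminium tube with a black head (24 x 30 x 18 mm) carrying the cross bar. Slides 0 to 90 mm along the cradle's -x; frame parallel to the cradle's, origins coincide when fully in, as at the start (cross bar then 55 mm from the collar's middle). A spring draws it in with 5 N at first, 8 N at 70 mm; it never stays out by itself, even with the lever shut.
- bar (a point): Hand end of the cross bar, on its axis, 60 mm above the bench, 130 mm to the cradle's +y of the leg's axis. The bar is a level round steel rod, 14 mm dia., along the cradle's y; bare rod runs 115 mm from here to the leg's head and 28 mm the other way to a 20 mm end cap. Free beneath and beside; a loose grip slides along it. The open lever passes over it, at least 20 mm short of this point.
- pointer (a point): White pointer, a 4 mm wide strip on the -y side of the leg's head, moving with the leg. This point is its tip, over the length rail, 60 mm above the bench; same x in the cradle's frame as the cross bar's axis.
- mark (a point): Length mark: yellow clip, 12 mm wide along the dark steel rail that runs beside the leg on the cradle's -y side. This point is the middle of its band, 60 mm above the bench; frame parallel to the cradle's. It lies 33 to 57 mm farther out (cradle's -x) than the pointer at the start. The clip could be pushed along the rail but must stay.
- lever (a joint): Red cam lever on the collar, turning level about an upright pin. rad: 0 = shut against its stop, parallel to the leg; starts open 0.32 to 0.42, swung to the cradle's +y. Arm 14 mm wide (end 18), 70 to 80 mm above the bench, 3 mm above the cross bar. Stays where left; 2 to 3 N at the bar moves it. Fingers straddling the bar can push it shut by sliding towards the leg.
- pivot (a point): Axis of the lever's pin, 22 mm to the cradle's +y side of the leg's axis at the collar's middle, 75 mm above the bench. When the lever is shut, its arm crosses the bar with its +y edge 29 mm to the +y side of the leg's axis.
- lever_tip (a point): Middle of the red lever's round 18 mm free end: 166 mm from the pin (the lever ends 9 mm beyond), half-way up its thickness, 75 mm above the bench.
- parts_bin: Loose blue open-fronted parts bin, 140 x 100 x 70 mm high, with two steel pins; origin at the centre of its underside. Leave alone.
- carton: Loose cardboard carton, 90 x 120 x 50 mm high; origin at the centre of its underside. Leave alone.
- grease_can: Loose green can, 60 mm diameter, 90 mm high, standing; origin at the centre of its underside. Leave alone.
- pipe_clamp: Loose steel pipe clamp, a 100 x 35 mm foot with a hoop, 41 mm high; origin at the centre of its underside. Leave alone.

How it is judged:
On the way:
1. the leg is held with its pointer within the yellow mark while the lever is still open (not (x of pointer in the frame of mark above 0.006 m or x of pointer in the frame of mark below -0.006 m) and contact force between the fingers and leg above 2 N and value of joint lever above 0.22 rad), for 0.2 s.
At the end, for the whole second after the job is handed in: The pointer's middle is within 6 mm of the middle of the yellow mark along the rail, the fingers bear on the leg with more than 2 N (only the robot holds it against its spring), and the lever is within 0.06 rad of fully shut (not (x of pointer in the frame of mark above 0.006 m or x of pointer in the frame of mark below -0.006 m) and contact force between the fingers and leg above 2 N and value of joint lever below 0.06 rad); the arm keeps its last pose, push and grip.
It fails at once if the lever is more than half shut while the pointer is over 12 mm from the mark's middle ((x of pointer in the frame of mark above 0.012 m or x of pointer in the frame of mark below -0.012 m) and value of joint lever below 0.16 rad).
It fails at once if the yellow clip is pushed along the rail by more than 4 mm (distance of mark from where it was at the start of the episode above 0.004 m).
It fails at once if the bin, carton, can or pipe clamp is moved by more than 25 mm (distance of any of parts_bin, carton, grease_can, pipe_clamp from where it was at the start of the episode above 0.025 m).
It also fails if it takes over 35 s, if anything falls off the work surface, if the arm or the gripper's body presses on something with over 40 N, if the wrist force passes 120 N, or if a joint passes its speed limit or range.

### The arm

A 6-joint arm with a two-finger parallel gripper is mounted at the origin on the work surface. World frame = base frame: x ahead of the robot, y to its left, z up, the work surface at z = 0. Lengths are in m, angles in rad, forces in N, time in s.
With the tool pointing down it reaches from about 0.25 to 0.8 m from the base axis. Payload 8.5 kg.
Tool frame: the origin (TCP) lies midway between the tips of the shut fingers; the grasp point (between the pads) lies 19 mm behind it (ctrl.hold_point_z is the distance from the TCP to the grasp point, in m); z points along the fingers, y is the direction in which the jaws open and shut (so a half turn about z gives the same grasp; the last joint's range is limited). The gripper opens to 85 mm and grips with 20 to 120 N. Pads are 22 mm wide; open, the fingers measure 114 mm over their backs; the gripper's body (76 mm by 85 mm) begins 54 mm behind the grasp point. The pads swing forward as they close: fully open they stand 13 mm farther back than shut.
Start: joints at [1.332, 0.238, -0.013, 1.319, 0, 1.571], TCP at [0.124, 0.51, 0.231] pointing down, gripper open.
Joint ranges: [-2.66, 2.66], [-1.03, 1.9], [-1.14, 1.46], [-1.82, 2.27], [-1.45, 1.34], [-3.14, 3.14]. Speed limits (rad/s): [2.22, 2.22, 2.79, 3.14, 3.14, 3.14].

### API

Orientations are given as a rotation vector (axis times angle).
In Python, from bench import ctrl gives the robot as it stands.
- The arm moves only by the tool jog_arm, never from a script. Its argument "motion" is a list of rows, each an object with "xyz": the shift along the tool's x, y, z as a fraction of full scale, a list of three; "turn": the turn about the tool's z as a fraction of full scale. In form: [{"xyz": [tx, ty, tz], "turn": turn}, ...]. A call has 1 to 10 rows; each row is the pose to reach, as a shift and turn from the pose commanded when the call began, along the tool's axes at that moment, turning the shorter way round; what a row does not reach only later rows make up. Full scale, the value 1, is 0.3 m for a shift and 180 degrees for a turn. A row lasts 1/10 s, in which the tool goes at most 50 mm and 8.59 degrees, less where a joint would pass 70% of its speed; a pose out of reach is approached as far as the arm can. A call with a number of a shift or a turn outside -1 to 1 is refused whole. A call with a gripper value outside its range is refused whole. "claw" is the closure, from -1 (fully open) to 1 (shut), set as the call begins (left out, the last holds). The fingers move at their own pace and stop on an object; "squeeze" is the grip in N (left out, the last holds). Time passes only in rows, so rows that repeat a pose let the fingers close. It gives the time, the measured TCP pose, the force and the opening at its end, in the units of the state.
- ctrl.get_obs(): the state, without advancing time (a new reading comes with each control period).
- ctrl.camera(name): name is "scene" or "top" or "wrist"; returns the picture (480x640x3 uint8, blue, green, red); there is no depth.
- ctrl.camera_model(name): a dict with "fx", "fy", "cx", "cy" (pixels), "origin" and "rotation" of the camera in the world. Camera axes: x right, y down, z forward; pixel columns grow to the right and rows downward; lengths in m; the calibration is good to about 2 mm. A picture is of the moment at which its call begins: read the wrist's pose just before it. camera_model takes no time and is no camera call; for the wrist camera it gives the pose at the moment of the call.
- ctrl.finish_job(): hands the job in, once; it reports no verdict.
The state is a dict: "time_s": time; "qpos": joint angles; "dq": joint speeds; "effort": joint torques, N m; "eef_pos": TCP position; "ee_rot": TCP orientation; "wrist_force": force on the tool from outside, world axes, zero at the start; "moment": the same for the moment, N m; "finger_gap": finger opening in m.
Only numpy, scipy, OpenCV 4.12 (cv2) and the standard library are available. Lean on these libraries where they do the work, as an engineer would, in place of code of your own. Each camera call takes 0.05 s, during which the arm holds its last target. There are 200 camera calls.

## Working session

There is one attempt and no reset: what is moved stays moved. The work goes in short steps, Python scripts to look and compute and a tool call to move; the robot and the scene stay as the last step left them, time stands still between calls to the robot, and variables do not carry over. Pictures are saved under pics/ and viewed, about 8 in all and at most 12, crops included, and the job is handed in when it is done.

Besides the shell and the picture viewer there is one more tool, called after "Emit:" as a command line: name --argument value ..., lists and objects as JSON in quotes. jog_arm: Moves the arm, as the interface text tells. Shift numbers are shares of 0.3 m and turn numbers shares of 180 degrees, none past 1 either way. Its arguments: {"type":"object","properties":{"motion":{"type":"array"},"claw":{"type":"number"},"squeeze":{"type":"number"}},"required":["motion"]}

```bash
mkdir -p pics
cat > h.py <<'E'
import numpy as np, cv2
from bench import ctrl
def snap(n,f):
    m=ctrl.camera_model(n); im=ctrl.camera(n); cv2.imwrite('pics/'+f,im); return im,m
def px2w(m,u,v,z):
    R=np.array(m['rotation']).reshape(3,3);o=np.array(m['origin'])
    d=R@np.array([(u-m['cx'])/m['fx'],(v-m['cy'])/m['fy'],1]); return o+d*(z-o[2])/d[2]
def w2px(m,p):
    R=np.array(m['rotation']).reshape(3,3);c=R.T@(np.array(p)-np.array(m['origin']))
    return m['fx']*c[0]/c[2]+m['cx'],m['fy']*c[1]/c[2]+m['cy']
E
python3 - <<'E'
from h import *
o=ctrl.get_obs(); print(o)
for n in ('top','scene'):
    im,m=snap(n,n+'0.png'); print(n,m)
E
```

```text
{'time_s': 0.0, 'qpos': array([ 1.33195534e+00,  2.38791495e-01, -1.42595311e-02,  1.31917535e+00,
        6.22030248e-06,  1.57080612e+00]), 'dq': array([ 0.00074587,  0.00067771,  0.00059169,  0.00065422,  0.00148645,
       -0.00069835]), 'effort': array([ 3.03615971e-04, -5.38782978e+01,  3.46437657e+01,  1.83285470e-02,
       -5.25801943e-05,  4.90985386e-08]), 'eef_pos': array([0.12410453, 0.50970142, 0.23066994]), 'ee_rot': array([-3.74273596e-01, -3.11903984e+00,  2.22902196e-03]), 'wrist_force': array([-0.25570416,  0.31052048, -0.43994712]), 'moment': array([ 0.01385469, -0.0120448 ,  0.00203667]), 'finger_gap': 0.08570585242565545}
top {'fx': 595.2078536011492, 'fy': 595.2078536011492, 'cx': 325.62316221223676, 'cy': 245.45484487934405, 'origin': array([ 0.39203316, -0.02493877,  1.5524194 ]), 'rotation': array([-2.18061396,  2.12798939, -0.1379708 ])}
scene {'fx': 578.2261469453271, 'fy': 578.2261469453271, 'cx': 319.66327452205314, 'cy': 236.76278663610225, 'origin': array([ 1.19165251, -0.89771341,  0.83684362]), 'rotation': array([-2.11558828, -0.63623852,  0.35102965])}
```

View pics/top0.png

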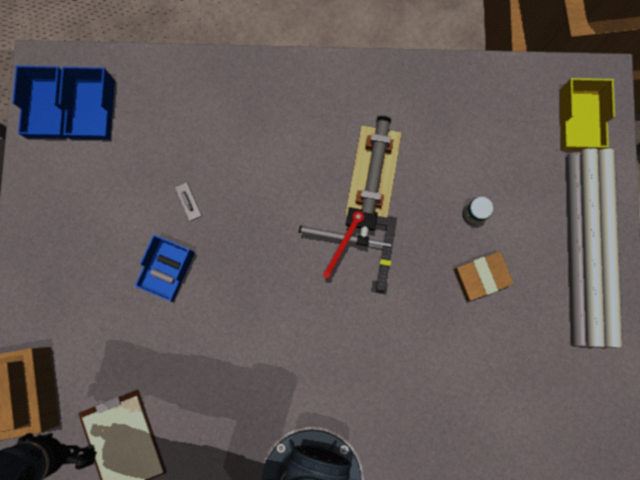

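The top view shows the tube running up the image, the collar near (365,218), the red lever tip near (328,276), the bar's end cap near (301,230) and the yellow clip near (385,262). Next is an enlarged crop for pixel positions.

```bash
sed -i 's/import numpy as np, cv2/import numpy as np, cv2\nfrom scipy.spatial.transform import Rotation as Ro/; s/np.array(m\[.rotation.\]).reshape(3,3)/Ro.from_rotvec(m["rotation"]).as_matrix()/' h.py
python3 - <<'E'
import cv2
im=cv2.imread('pics/top0.png')[190:300,290:410]
cv2.imwrite('pics/c0.png',cv2.resize(im,None,fx=5,fy=5,interpolation=cv2.INTER_CUBIC))
im=cv2.imread('pics/scene0.png');cv2.imwrite('pics/s0.png',im)
E
```

```text
(no output)
```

View pics/c0.png

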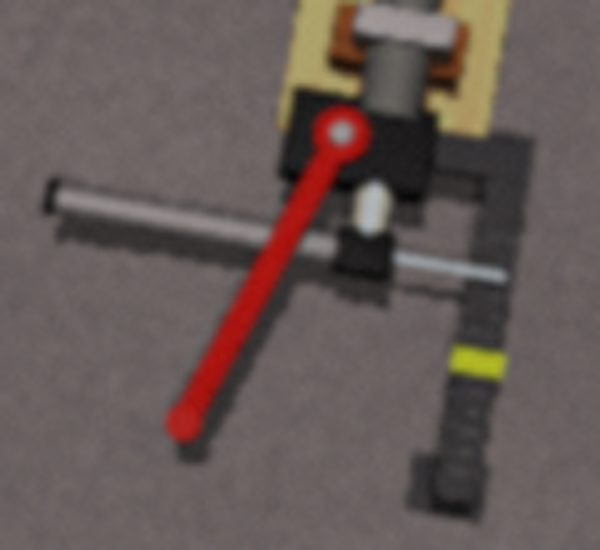

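View pics/scene0.png

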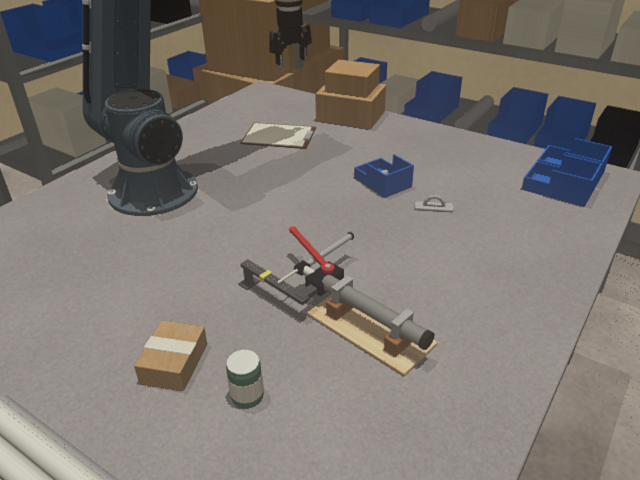

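The crop shows the pivot at (341,132), lever tip (184,423), rod cap (50,195), pointer tip (503,276) and clip centre (478,363). In the scene view, the bar area is clear of the loose objects.

Run:
```python
from h import *
m=ctrl.camera_model('top')
f=lambda x,y,z: px2w(m,290+(x+.5)/5-.5,190+(y+.5)/5-.5,z)
P=dict(piv=f(341,132,.08),tip=f(184,423,.08),cap=f(50,195,.06),rodin=f(330,247,.06),ptr=f(503,276,.06),clip=f(478,363,.06),railA=f(508,160,.06),railB=f(458,490,.06))
for k,v in P.items(): print(k,v.round(4))
ptr,cap=P['ptr'],P['cap']
y=(cap-ptr)[:2];print('bar len',np.linalg.norm(y)); y/=np.linalg.norm(y)
x=np.array([y[1],-y[0]]); print('xaxis',x,'yaw',np.degrees(np.arctan2(x[1],x[0])))
for k,v in P.items():
    d=(v-P['piv'])[:2]; print(k,'rel pivot in cradle',(d@x).round(4),(d@y+.022).round(4))
# bar pt: 55mm out from collar, 130 +y of axis
o=P['piv'][:2]-.022*y; bar=o-.055*x+.13*y; print('origin',o,'bar',bar,'pull dist',(ptr-P['clip'])[:2]@x)
d=(P['tip']-P['piv'])[:2]; print('lever',np.linalg.norm(d),np.arctan2(d@y,-d@x))
```

```text
piv [ 0.6591 -0.1003  0.08  ]
tip [ 0.5108 -0.025   0.08  ]
cap [0.6267 0.0458 0.06  ]
rodin [ 0.6035 -0.0968  0.06  ]
ptr [ 0.5909 -0.1845  0.06  ]
clip [ 0.5464 -0.1724  0.06  ]
railA [ 0.6504 -0.1865  0.06  ]
railB [ 0.4822 -0.1631  0.06  ]
bar len 0.23305487562437527
xaxis [ 0.98810971 -0.15375042] yaw -8.844331899212294
piv rel pivot in cradle 0.0 0.022
tip rel pivot in cradle -0.1581 0.0736
cap rel pivot in cradle -0.0545 0.1613
rodin rel pivot in cradle -0.0555 0.0169
ptr rel pivot in cradle -0.0545 -0.0717
clip rel pivot in cradle -0.1004 -0.0666
railA rel pivot in cradle 0.0046 -0.0645
railB rel pivot in cradle -0.1652 -0.0673
origin [ 0.65576329 -0.12204391] bar [0.62140481 0.01486662] pull dist 0.0458545764888481
lever 0.1663110178752445 0.3152678574324006
```

Emit:
jog_arm --motion '[{"xyz": [-1, -0.6, 0], "turn": 0.24}, {"xyz": [-1, -0.6, 0], "turn": 0.24}, {"xyz": [-1, -0.6, 0], "turn": 0.24}, {"xyz": [-1, -0.6, 0], "turn": 0.24}, {"xyz": [-1, -0.6, 0], "turn": 0.24}, {"xyz": [-1, -0.6, 0], "turn": 0.24}, {"xyz": [-1, -0.6, 0], "turn": 0.24}, {"xyz": [-1, -0.6, 0], "turn": 0.24}, {"xyz": [-1, -0.6, 0], "turn": 0.24}]' --claw -1 --squeeze 20

```text
time_s: 1.0
eef_pos: [0.3737, 0.263, 0.231]
ee_rot: [-1.501, -2.759, 0.001]
wrist_force: [-1.1, 0.2, 0.1]
finger_gap: 0.0854
```

```bash
cat >> h.py <<'E'
YAW=np.radians(-8.84)
def goto(x,y,z,yaw=YAW):
    o=ctrl.get_obs(); R=Ro.from_rotvec(o['ee_rot']).as_matrix()
    d=R.T@(np.array([x,y,z])-o['eef_pos'])
    c=np.arctan2(R[1,1],R[0,1]); w=(yaw-c+np.pi/2)%np.pi-np.pi/2
    print('t',o['time_s'],'pos',o['eef_pos'].round(4),'yawY',np.degrees(c).round(2),'F',np.array(o['wrist_force']).round(1),'gap',round(o['finger_gap'],4))
    print('xyz',(d/.3).round(4),'turn',round(-w/np.pi,4),'Rz',R[:,2].round(3))
E
python3 -c "
from h import *
goto(.6214,.0149,.15); print(ctrl.get_obs()['qpos'])"
```

```text
t 1.0 pos [0.3737 0.263  0.231 ] yawY 32.91 F [-1.1  0.2  0.1] gap 0.0854
xyz [-1.1431  0.244   0.2696] turn 0.232 Rz [-0.001 -0.    -1.   ]
[ 6.13273360e-01  1.22504259e-01 -1.60491825e-01  1.28869381e+00
  1.39780199e-04  1.60960260e+00]
```

Emit:
jog_arm --motion '[{"xyz": [-1, 0.244, 0.1], "turn": 0.232}, {"xyz": [-1, 0.244, 0.1], "turn": 0.232}, {"xyz": [-1, 0.244, 0.1], "turn": 0.232}, {"xyz": [-1, 0.244, 0.1], "turn": 0.232}, {"xyz": [-1, 0.244, 0.1], "turn": 0.232}, {"xyz": [-1, 0.244, 0.1], "turn": 0.232}, {"xyz": [-1, 0.244, 0.1], "turn": 0.232}, {"xyz": [-1, 0.244, 0.1], "turn": 0.232}, {"xyz": [-1, 0.244, 0.1], "turn": 0.232}]'

```text
time_s: 1.9
eef_pos: [0.5973, 0.0546, 0.2011]
ee_rot: [-2.38, -2.049, 0.001]
wrist_force: [0.3, 0.2, 0.6]
finger_gap: 0.0858
```

```bash
python3 -c "
from h import *
goto(.6214,.0149,.15)
im,m=snap('wrist','w1.png'); print(m['origin'])
for p in [(.6214,.0149,.06),(.6267,.0458,.06),(.5108,-.025,.08)]: print(w2px(m,p))"
```

```text
t 1.9 pos [0.5973 0.0546 0.2011] yawY -8.55 F [0.3 0.2 0.6] gap 0.0858
xyz [-0.1188  0.0993  0.1701] turn 0.0016 Rz [-0.001  0.    -1.   ]
[0.61031565 0.13722237 0.34383761]
(np.float64(361.70384556845136), np.float64(266.7306619498036))
(np.float64(364.0616400825058), np.float64(225.03631217865907))
(np.float64(217.40007301135375), np.float64(349.4998239424225))
```

View pics/w1.png

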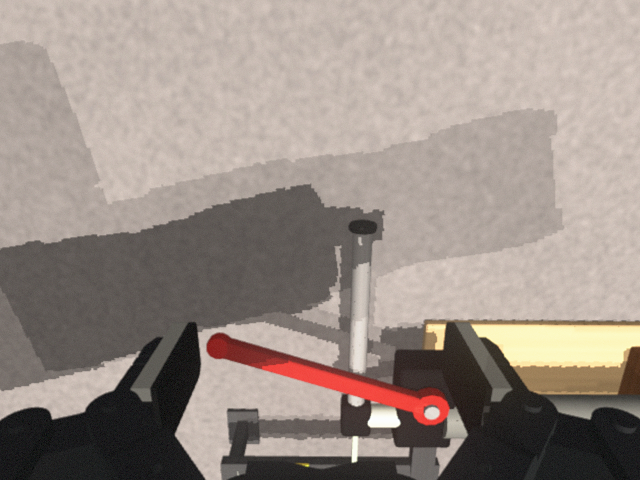

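The wrist view agrees with the estimate: the rod is at u≈361 where 362 was predicted, and the lever tip is at (217,346) against a predicted (217,349). I'll move over the bar point and then descend.

Emit:
jog_arm --motion '[{"xyz": [-0.119, 0.099, 0], "turn": 0.0016}, {"xyz": [-0.119, 0.099, 0.15], "turn": 0.0016}, {"xyz": [-0.119, 0.099, 0.3], "turn": 0.0016}, {"xyz": [-0.119, 0.099, 0.45], "turn": 0.0016}, {"xyz": [-0.119, 0.099, 0.533], "turn": 0.0016}, {"xyz": [-0.119, 0.099, 0.533], "turn": 0.0016}, {"xyz": [-0.119, 0.099, 0.533], "turn": 0.0016}]'

```text
time_s: 2.65
eef_pos: [0.6221, 0.0145, 0.0426]
ee_rot: [2.386, 2.044, 0.001]
wrist_force: [0.9, 0.4, 0.6]
finger_gap: 0.0853
```

Emit:
jog_arm --motion '[{"xyz": [0, 0, 0], "turn": 0}, {"xyz": [0, 0, 0], "turn": 0}, {"xyz": [0, 0, 0], "turn": 0}, {"xyz": [0, 0, 0], "turn": 0}, {"xyz": [0, 0, 0], "turn": 0}, {"xyz": [0, 0, 0], "turn": 0}]' --claw 0.5

```text
time_s: 3.25
eef_pos: [0.6223, 0.0131, 0.0415]
ee_rot: [2.388, 2.042, 0.0]
wrist_force: [-1.1, -0.7, 0.1]
finger_gap: 0.0213
```

```bash
python3 -c "
from h import *
goto(.6214,.0149,.041)"
```

```text
t 3.25 pos [0.6223 0.0131 0.0415] yawY -8.94 F [-1.1 -0.7  0.1] gap 0.0213
xyz [ 0.0055 -0.004   0.0017] turn -0.0005 Rz [ 0. -0. -1.]
```

Emit:
jog_arm --motion '[{"xyz": [0, -0.02, 0], "turn": 0}, {"xyz": [0, -0.04, 0], "turn": 0}, {"xyz": [0, -0.06, 0], "turn": 0}, {"xyz": [0, -0.08, 0], "turn": 0}, {"xyz": [0, -0.1, 0], "turn": 0}, {"xyz": [0, -0.12, 0], "turn": 0}, {"xyz": [0, -0.14, 0], "turn": 0}, {"xyz": [0, -0.16, 0], "turn": 0}, {"xyz": [0, -0.165, 0], "turn": 0}, {"xyz": [0, -0.165, 0], "turn": 0}]'

```text
time_s: 4.25
eef_pos: [0.5742, 0.0206, 0.0416]
ee_rot: [2.386, 2.04, 0.002]
wrist_force: [6.5, -1.4, -4.1]
finger_gap: 0.0214
```

```bash
python3 -c "
from h import *
goto(.6214,.0149,.041)
a,m=snap('top','t2.png'); b,mw=snap('wrist','w2.png'); s,_=snap('scene','s2.png')
A=cv2.resize(a[190:300,290:410],(436,400),interpolation=cv2.INTER_CUBIC)
S=cv2.resize(s[220:320,230:360],(520,400),interpolation=cv2.INTER_CUBIC)
cv2.imwrite('pics/m2.png',cv2.resize(np.hstack([A,S]),(800,335)))
cv2.imwrite('pics/t2c.png',cv2.resize(a[230:290,340:420],None,fx=8,fy=8,interpolation=cv2.INTER_CUBIC))"
```

```text
t 4.25 pos [0.5742 0.0206 0.0416] yawY -8.94 F [ 6.5 -1.4 -4.1] gap 0.0214
xyz [0.0055 0.1585 0.0023] turn -0.0006 Rz [ 0.002 -0.001 -1.   ]
```

View pics/t2c.png

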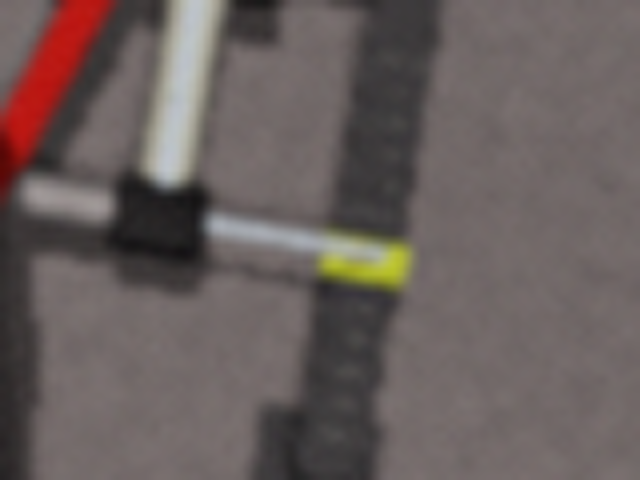

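View pics/m2.png

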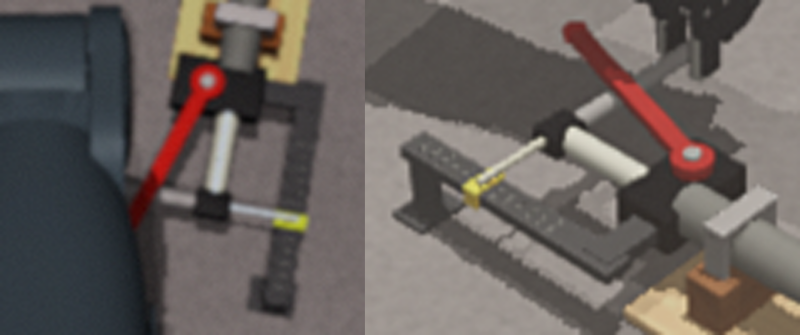

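The pointer is on the yellow but about 2 to 2.5 mm short of the middle: pointer at v≈254, band centre at v≈262, and 8 crop px is about 2.5 mm. I'll pull a little more, then slide.

Emit:
jog_arm --motion '[{"xyz": [0, -0.007, 0], "turn": 0}, {"xyz": [0, -0.007, 0], "turn": 0}, {"xyz": [0, -0.007, 0], "turn": 0}, {"xyz": [0, -0.007, 0], "turn": 0}]'

```text
time_s: 4.8
eef_pos: [0.5724, 0.021, 0.0416]
ee_rot: [2.386, 2.04, 0.002]
wrist_force: [6.6, -0.9, -3.7]
finger_gap: 0.0215
```

```bash
python3 -c "
from h import *
goto(.6214,.0149,.041)
p=ctrl.get_obs()['eef_pos'][:2]-np.array([.65576,-.12204]); x=np.array([.9881,-.15375]); print('cradle',p@x,p@np.array([.15375,.9881]))"
```

```text
t 4.8 pos [0.5724 0.021  0.0416] yawY -8.94 F [ 6.6 -0.9 -3.7] gap 0.0215
xyz [0.0054 0.1645 0.0024] turn -0.0006 Rz [ 0.003 -0.001 -1.   ]
cradle -0.10435877332442736 0.12848770670163032
```

Emit:
jog_arm --motion '[{"xyz": [-0.03, 0, 0], "turn": 0}, {"xyz": [-0.06, 0, 0], "turn": 0}, {"xyz": [-0.09, 0, 0], "turn": 0}, {"xyz": [-0.12, 0, 0], "turn": 0}, {"xyz": [-0.15, 0, 0], "turn": 0}, {"xyz": [-0.18, 0, 0], "turn": 0}, {"xyz": [-0.2, 0, 0], "turn": 0}, {"xyz": [-0.22, 0, 0], "turn": 0}, {"xyz": [-0.24, 0, 0], "turn": 0}, {"xyz": [-0.24, 0, 0], "turn": 0}]'

```text
time_s: 5.8
eef_pos: [0.562, -0.0496, 0.0423]
ee_rot: [2.386, 2.041, 0.007]
wrist_force: [5.8, 2.7, -0.0]
finger_gap: 0.021
```

```bash
cat > chk.py <<'E'
from h import *
import sys
goto(.6214,.0149,.041)
p=ctrl.get_obs()['eef_pos'][:2]-np.array([.65576,-.12204]); x=np.array([.9881,-.15375]); print('cradle',p@x,p@np.array([.15375,.9881]))
a,m=snap('top','t.png'); s,_=snap('scene','s.png')
A=cv2.resize(a[230:290,340:420],(400,300),interpolation=cv2.INTER_CUBIC)
S=cv2.resize(s[220:320,230:360],(390,300),interpolation=cv2.INTER_CUBIC)
cv2.imwrite('pics/'+sys.argv[1],np.hstack([A,S]))
E
python3 chk.py m3.png
```

```text
t 5.8 pos [ 0.562  -0.0496  0.0423] yawY -8.92 F [ 5.8  2.7 -0. ] gap 0.021
xyz [0.243  0.1621 0.0054] turn -0.0004 Rz [ 0.004  0.001 -1.   ]
cradle -0.1037389373878678 0.057174725588688816
```

View pics/m3.png

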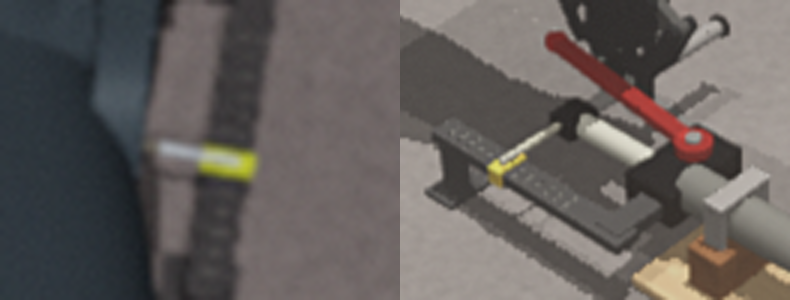

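The pointer is still on the mark, about 1.5 to 2 mm to the tube side of the middle, and the lever is moving. I'll continue sliding and add a small extra pull.

Emit:
jog_arm --motion '[{"xyz": [0, -0.005, 0], "turn": 0}, {"xyz": [-0.01, -0.005, 0], "turn": 0}, {"xyz": [-0.02, -0.005, 0], "turn": 0}, {"xyz": [-0.03, -0.005, 0], "turn": 0}, {"xyz": [-0.04, -0.005, 0], "turn": 0}, {"xyz": [-0.047, -0.005, 0], "turn": 0}, {"xyz": [-0.047, -0.005, 0], "turn": 0}]'

```text
time_s: 6.6
eef_pos: [0.5584, -0.0628, 0.0423]
ee_rot: [2.386, 2.042, 0.007]
wrist_force: [7.4, 5.1, 0.6]
finger_gap: 0.0212
```

Emit:
jog_arm --motion '[{"xyz": [-0.005, 0, 0], "turn": 0}, {"xyz": [-0.008, 0, 0], "turn": 0}, {"xyz": [-0.008, 0, 0], "turn": 0}]'

```text
time_s: 6.9
eef_pos: [0.558, -0.065, 0.0423]
ee_rot: [2.386, 2.042, 0.007]
wrist_force: [7.0, 4.6, -0.3]
finger_gap: 0.0213
```

```bash
sed -i '/^A=/s/a\[.*\],(400/a[230:290,350:420],(400/' chk.py; python3 chk.py m4.png
```

```text
t 6.9 pos [ 0.558  -0.065   0.0423] yawY -8.88 F [ 7.   4.6 -0.3] gap 0.0213
xyz [0.2956 0.1676 0.0056] turn -0.0002 Rz [ 0.004  0.002 -1.   ]
cradle -0.10536078201971255 0.04138104517036297
```

View pics/m4.png

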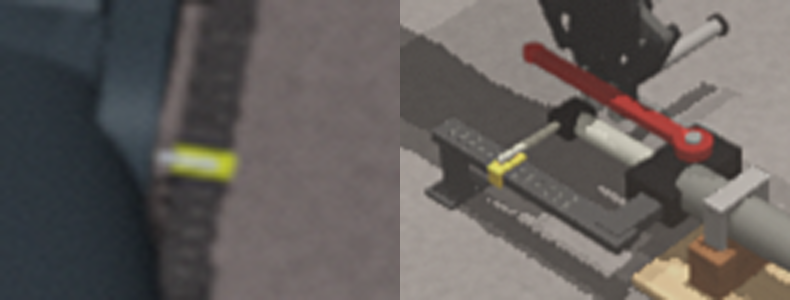

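The pointer is now centred on the yellow. The lever looks nearly shut, but there's been no stop force yet, so I'll push on in small steps.

Emit:
jog_arm --motion '[{"xyz": [-0.004, 0, 0], "turn": 0}, {"xyz": [-0.007, 0, 0], "turn": 0}, {"xyz": [-0.007, 0, 0], "turn": 0}]'

```text
time_s: 7.3
eef_pos: [0.5577, -0.0669, 0.0422]
ee_rot: [2.386, 2.042, 0.007]
wrist_force: [7.1, 6.4, 0.7]
finger_gap: 0.0212
```

Emit:
jog_arm --motion '[{"xyz": [-0.004, 0, 0], "turn": 0}, {"xyz": [-0.007, 0, 0], "turn": 0}, {"xyz": [-0.007, 0, 0], "turn": 0}]'

```text
time_s: 7.6
eef_pos: [0.5576, -0.0671, 0.0423]
ee_rot: [-2.384, -2.044, -0.012]
wrist_force: [7.8, 15.9, 1.0]
finger_gap: 0.0217
```

The stop is reached: the side force jumped to 16 N with no further travel. One final check.

```bash
python3 chk.py m5.png
```

```text
t 7.6 pos [ 0.5576 -0.0671  0.0423] yawY -8.8 F [ 7.8 15.9  1. ] gap 0.0217
xyz [0.3027 0.1682 0.0068] turn 0.0002 Rz [ 0.005  0.006 -1.   ]
cradle -0.10538651324571825 0.03917035733193747
```

View pics/m5.png

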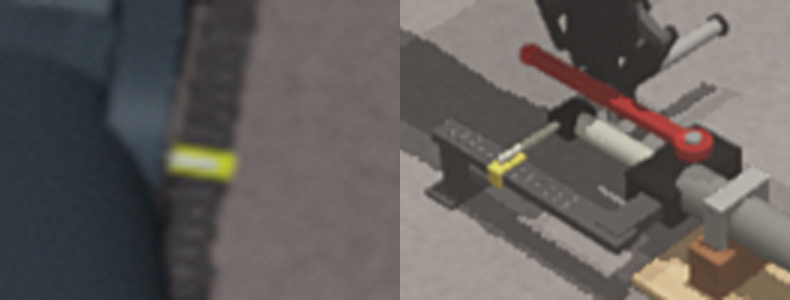

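The pointer sits mid-yellow and the lever looks parallel to the leg. I'll check the lever angle numerically from the scene view, with the tip at crop (530,53) and the pin at (692,138).

Run:
```python
from h import *
m=ctrl.camera_model('scene')
f=lambda a,b: px2w(m,230+(a-400+.5)/3-.5,220+(b+.5)/3-.5,.08)
d=(f(530,53)-f(692,138))[:2]; x=np.array([.9881,-.15375]); y=np.array([.15375,.9881])
a=np.arctan2(d@y,-d@x); print(np.linalg.norm(d),a)
if abs(a)<.05: print(ctrl.finish_job())
```

```text
0.1612623696929554 -0.027557864449231872
the job is handed in; nothing more can be done
None
```

I pulled the leg out by its cross bar with a loose straddling grip until the pointer stood within the yellow mark. Keeping it there, I slid the fingers along the bar to push the red lever shut. The job is handed in with the arm still holding the leg.

**Lever:** It reached its stop: the side force rose from about 6 to 16 N with no further travel, and the fingers stopped 39 mm from the leg's axis where 40 mm was expected. The scene camera put its angle at -0.03 rad, which is zero within pixel error.

**Pointer and hold:** The last top view showed the pointer in the middle of the yellow. The wrist force along the pull was about 8 N, which matches the spring. In the first look after the pull the pointer was about 2 mm short of the middle, and I corrected that with two small extra pulls.

**Yellow clip and loose objects:** The clip looked unmoved in the camera views, though I did not measure it. I did not re-check the loose objects, but the arm passed well above the parts bin and did not go near the others.

No check failed or disagreed.

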